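# Find the spindle's flat and hold the collar on it

### The arm

A 6-joint arm with a two-finger parallel gripper is mounted at the origin on the work surface. World frame = base frame: x ahead of the robot, y to its left, z up, the work surface at z = 0. Lengths are in m, angles in degrees, forces in N, time in s.
With the tool pointing down it reaches from about 0.3 to 0.75 m from the base axis. Payload 8.5 kg.
Tool frame: the origin (TCP) lies at the very end of the fingers, on their centre line; the grasp point (between the pads) lies 19 mm behind it (hold_point_z is the distance from the TCP to the grasp point, in m); z points along the fingers, y is the direction in which the jaws open and shut (so a half turn about z gives the same grasp; the last joint's range is limited). The gripper opens to 85 mm and grips with 20 to 120 N. Pads are 22 mm wide; open, the fingers measure 114 mm over their backs; the gripper's body (76 mm by 85 mm) begins 54 mm behind the grasp point. The pads swing forward as they close: fully open they stand 13 mm farther back than shut.
Start: joints at [58.023, 21.807, 74.336, -0, 83.858, -12.336], TCP at [0.185, 0.518, 0.231] pointing down, gripper open.
Joint ranges: [-178.18, 178.18], [-50.72, 133.34], [12.68, 142.11], [-81.47, 261.47], [9.98, 163.14], [-165.26, 165.26]. Speed limits (degrees/s): [136.94, 136.94, 180, 180, 180, 180].

### API

Orientations are given as a 3x3 rotation matrix whose columns are the frame's x, y, z axes.
In Python, from rig import observe, get_image, close_job, hold_point_z gives the robot as it stands. The module is installed in compiled form; this text tells all that it offers.
- The arm moves only by the tool jog_arm, never from a script. Its arguments are lists of equal length, an entry for each row: "travel": the shift along the world's x, y, z in m, a list of three; "dr": the turn, a rotation vector about the world's x, y, z in rad, a list of three. In form: {"travel": [[x, y, z], ...], "dr": [[rx, ry, rz], ...]}. A call has 1 to 20 rows; each row shifts and turns the commanded pose from where the row before left it; what a row does not reach is not made up. A row lasts 1/12 s, in which the tool goes at most 41.7 mm and 7.16 degrees, less where a joint would pass 70% of its speed; a pose out of reach is approached as far as the arm can. A call with a gripper value outside its range is refused whole. "jaw" is the finger opening in m, from 0 to 0.0854, set as the call begins (left out, the last holds). The fingers move at their own pace and stop on an object; "newtons" is the grip in N (left out, the last holds). Time passes only in rows, so rows that do not move let the fingers close. It gives the time, the measured TCP pose, the force and the opening at its end, in the units of the state.
- observe(): the state, without advancing time (a new reading comes with each control period).
- get_image(name): name is "scene" or "top"; returns a dict with "color" (400x640x3 uint8, red, green, blue), "fovy" (degrees; the focal length in pixels is half the picture's height over the tangent of half this angle, whatever the lens; pixels are square), "cx", "cy" (the principal point, pixels), "k1" (the pictures are not rectified: a ray, as slopes to the right and down, at radius r is drawn at 1 + k1 r^2 times it, then the intrinsics apply), "R" (3x3) and "t" (3): a world point X has camera coordinates R X + t. Camera axes: x right, y down, z forward; pixel columns grow to the right and rows downward; lengths in m; the calibration is good to about 2 mm. A picture is of the moment at which its call begins. There is no depth.
- close_job(): hands the job in, once; it reports no verdict.
The state is a dict: "time_s": time; "q": joint angles; "qvel": joint speeds; "joint_efforts": joint torques, N m; "position": TCP position; "tool_rot": TCP orientation; "ft_force": force on the tool from outside, world axes, zero at the start; "wrist_torque": the same for the moment, N m; "grip_width": finger opening in m.
Only numpy, scipy, OpenCV 4.12 (cv2) and the standard library are available. Lean on these libraries where they do the work, as an engineer would, in place of code of your own. Each camera call takes 0.05 s, during which the arm holds its last target.

### The job

First feel for the milled flat on the upright spindle with the fingers and, gripping the spindle across that flat, turn it until the flat faces along the raised rib on the unit's top. Then slide the vise jaw fully open by its knob, lift the square collar out, and lower it over the spindle, set screw on the flat's side, down onto the shoulder where the flat ends, keeping the spindle and the set screw facing along the rib. Finish holding it there: the program ends with the collar still gripped and pressed down firmly (about 8 N) on the shoulder, and nothing else on the bench disturbed.

Things in the scene. Friction and masses are not known exactly. Their poses are not given: they have to be found in the camera images.
- unit: White fixed bench spindle unit; housing 170 x 130 mm, top 60 mm up. Origin on the bench straight below the spindle's axis; z up. x points along the rib: a dark bar 50 long, 6 wide, 6 mm high on the housing's top, starting 27 mm from the axis. A boss 42 mm across rises 8 mm round the upright 20 mm steel spindle, whose tip is 114 mm above the bench
- spindle (a joint): Turn of the spindle, rad, anticlockwise from above. 0: the flat faces along the rib, outward. Starts 0.5 to 1.5; drag about 0.05 N m; stays where left
- spindle_flat: Milled flat on the spindle, 16 mm wide, from the shoulder 80 mm above the bench up to the tip at 114 mm (last 3 mm tapered). Origin at its centre, 97 mm up, 6 mm from the axis; x points squarely out of it, z up. The spindle is 16 mm across the flat, 20 mm elsewhere: gripped across it, the middle between the fingers is 2 mm off the axis, away from the flat. The shoulder is a 4 mm step
- vise: Small grey vise bolted to the bench, its bed 150 x 70 mm and 22 mm high. Origin on the bench below the middle of the place where the collar starts; x points from the collar to the fixed jaw (34 mm high, its face 18.5 mm from the origin), the moving jaw is on the -x side; z up
- jaw (a joint): Slide of the vise's moving jaw, m. 0: closed; 0.04: fully open, its stop. Opens towards the vise's -x against about 2.5 N, stays where left. Its block (30 mm long, 56 mm wide, top 52.5 mm above the bench) has a lip that hooks 4.5 mm over the collar's top edge until the jaw opens
- jaw_knob (a point): Middle of the upright aluminium knob on top of the moving jaw, 69.5 mm above the bench; knob 16 mm in diameter, its grip from 59.5 to 79.5 mm above the bench. Moves with the jaw
- collar_mid (a point): Centre of the loose aluminium square collar, 36 x 36 x 24 mm, about 90 g. Starts flat on the vise's bed (centre 34 mm above the bench), sides parallel to the vise. x points to the set screw's side, z up. Upright D-shaped bore, 22.4 mm across, its flat on the set screw's side 7.2 mm from the axis: about 1.2 mm play on the spindle. Seated on the shoulder its centre is 92 mm above the bench
- set_screw (a point): Outer end of the collar's round steel set screw, 7 mm in diameter, standing 7 mm out of the middle of one side (+x, over the vise's fixed jaw), 17.5 mm above the collar's underside and 25 mm from the bore's axis. The two sides next to it are plain
- cast: Bystander: plaster tooth model, 55 x 56 x 25 mm. Origin under its centre
- jar: Bystander: small brown glass jar, 48 mm across, 75 mm high. Origin under its centre
- hex_key: Bystander: L-shaped hex key of 8 mm bar, 90 x 28 mm. Origin at the middle of the long arm
- bowl: Bystander: rubber bowl, 100 mm across, 45 mm high. Origin under its centre
- spare_ring: Bystander: plain round steel ring, 34 mm across, 12 mm high; not the collar. Origin under its centre
- wax_knife: Bystander: wooden-handled hand tool lying down. Origin below its middle
Not all that is in view belongs to the job. Leave any purple look-alike of the unit alone. What is shaped like the vise but red is not meant.

How it is judged (in metres and radians):
On the way, in this order (a step that is already met when the one before it is completed fails the run):
1. the fingers press on the spindle's flat with more than 2 N while the flat faces along the rib, within 0.2 rad (value of joint spindle between -0.2 and 0.2 rad and contact force between the fingers and spindle_flat above 2 N), for 0.2 s.
2. the vise jaw is slid open by at least 30 mm, the collar still in the vise (value of joint jaw above 0.03 m and z of collar_mid in the frame of vise below 0.045 m), for 0.1 s.
3. the collar is lifted clear of the vise in the fingers (z of collar_mid in the frame of vise above 0.07 m and contact force between the fingers and collar above 1 N), for 0.1 s.
At the end, for the whole second after the job is handed in: Through the last second: collar on the shoulder (height 2.5 mm, centre 3 mm, tilt 0.1 rad), set screw within 0.25 rad and flat within 0.3 rad of the rib, fingers gripping the collar and pressing it on the spindle with over 2 N each (more than its weight), jaw still open over 25 mm (value of joint spindle between -0.3 and 0.3 rad and z of collar_mid in the frame of unit between 0.0895 and 0.0945 m and horizontal distance between collar_mid and unit below 0.003 m and angle between the x axis of collar_mid and the x axis of unit, either way round below 0.25 rad and x of set_screw in the frame of unit above 0.02 m and angle between collar_mid's own z axis and vertical below 0.1 rad and contact force between the fingers and collar above 2 N and contact force between collar and unit above 2 N and value of joint jaw above 0.025 m); the arm keeps its last pose, push and grip.
It fails at once if a bystander is moved by more than 30 mm (distance of any of cast, jar, hex_key, bowl, spare_ring, wax_knife from where it was at the start of the episode above 0.03 m).
It fails at once if the collar is tipped over (angle between collar_mid's own z axis and vertical above 0.8 rad).
It also fails if it takes over 64 s, if anything falls off the work surface, if the arm or the gripper's body presses on something with over 40 N, if the wrist force passes 120 N, or if a joint passes its speed limit or range.

## Working session

There is one attempt and no reset: what is moved stays moved. The work goes in short steps, Python scripts to look and compute and a tool call to move; the robot and the scene stay as the last step left them, time stands still between calls to the robot, and variables do not carry over. Pictures are saved under pics/ and viewed, and the job is handed in when it is done.

Besides the shell and the picture viewer there is one more tool, called after "Emit:" as name(argument=value, ...) on one line, values as JSON. jog_arm: Moves the arm, as the interface text tells. Its arguments: {"type":"object","properties":{"travel":{"type":"array"},"dr":{"type":"array"},"jaw":{"type":"number"},"newtons":{"type":"number"}},"required":["travel","dr"]}

```bash
mkdir -p pics; cat > h.py <<'E'
import numpy as np, cv2
from rig import observe, get_image, close_job, hold_point_z
def snap(n,f):
    im=get_image(n); cv2.imwrite(f'pics/{f}.png',cv2.cvtColor(im['color'],cv2.COLOR_RGB2BGR)); np.savez(f'pics/{f}.npz',**im); return im
def load(f): return dict(np.load(f'pics/{f}.npz'))
def intr(im):
    f=200/np.tan(np.radians(float(im['fovy']))/2); return f,float(im['cx']),float(im['cy']),float(im['k1'])
def proj(im,X):
    f,cx,cy,k=intr(im); c=np.atleast_2d(X)@im['R'].T+im['t']; s=c[:,:2]/c[:,2:]; r2=(s**2).sum(1,keepdims=True)
    return s*(1+k*r2)*f+[cx,cy]
def ray(im,uv):
    f,cx,cy,k=intr(im); d=(np.array(uv,float)-[cx,cy])/f; s=d.copy()
    for _ in range(30): s=d/(1+k*(s@s))
    return -im['R'].T@im['t'], im['R'].T@np.r_[s,1]
def onz(im,uv,z):
    o,d=ray(im,uv); return o+d*(z-o[2])/d[2]
def crop(f,x0,y0,x1,y1,s,out):
    im=cv2.imread(f'pics/{f}.png')[y0:y1,x0:x1]; cv2.imwrite(f'pics/{out}.png',cv2.resize(im,None,fx=s,fy=s,interpolation=cv2.INTER_CUBIC))
E
python3 - <<'E'
from h import *
for n in('scene','top'):
    im=snap(n,n+'0'); print(n,intr(im),(-im['R'].T@im['t']).round(3),im['R'].round(3).tolist())
o=observe(); print({k:np.round(v,3).tolist() for k,v in o.items()},hold_point_z)
E
```

```text
scene (np.float64(454.0651097666053), 325.0207327415656, 198.81187348923177, -0.0475250293135254) [ 1.086 -0.397  1.215] [[0.529, 0.849, 0.005], [0.739, -0.458, -0.494], [-0.417, 0.265, -0.869]]
top (np.float64(376.08419960484906), 322.6788121785022, 194.7985407821034, -0.002091167154598248) [ 0.424 -0.048  1.189] [[0.017, -1.0, -0.009], [-0.995, -0.016, -0.093], [0.093, 0.011, -0.996]]
{'time_s': 0.1, 'q': [58.024, 21.838, 74.379, -0.0, 83.857, -12.338], 'qvel': [-0.093, -0.135, -0.13, -0.024, -0.118, -0.071], 'joint_efforts': [0.004, -44.921, -23.166, -0.0, 0.004, 0.0], 'position': [0.185, 0.518, 0.231], 'tool_rot': [[-0.942, 0.336, -0.001], [0.336, 0.942, -0.001], [0.0, -0.001, -1.0]], 'ft_force': [0.224, -0.642, 0.273], 'wrist_torque': [0.025, 0.038, 0.009], 'grip_width': 0.085} 0.0187
```

View pics/scene0.png

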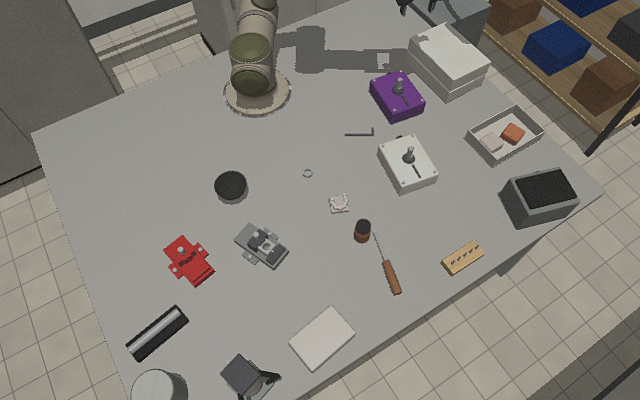

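View pics/top0.png

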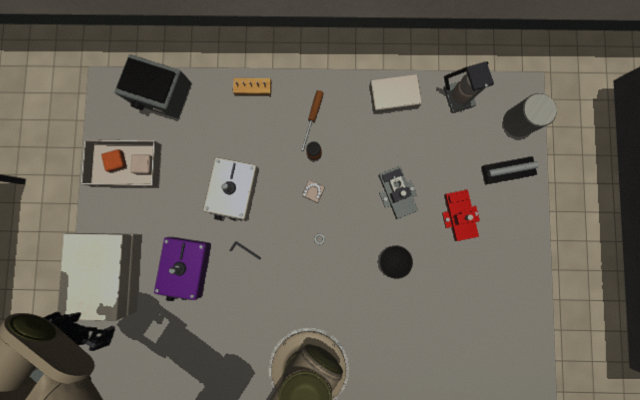

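```bash
python3 - <<'E'
from h import *
crop('top0',195,145,265,230,7,'tu'); crop('top0',365,155,430,225,8,'tv')
crop('scene0',370,125,445,200,8,'su'); crop('scene0',225,215,300,275,9,'sv')
E
```

```text
(no output)
```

View pics/tu.png

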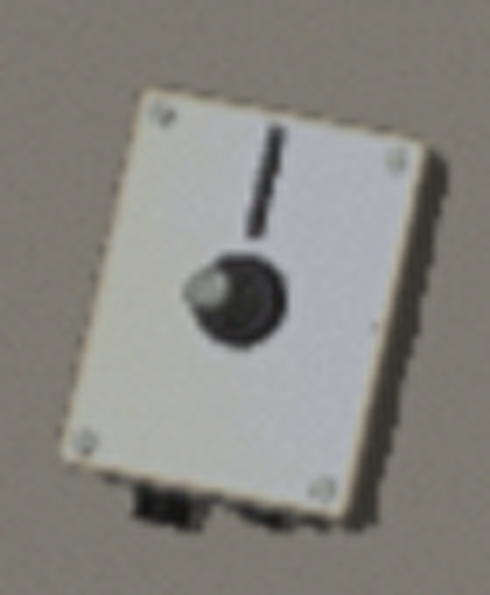

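View pics/tv.png

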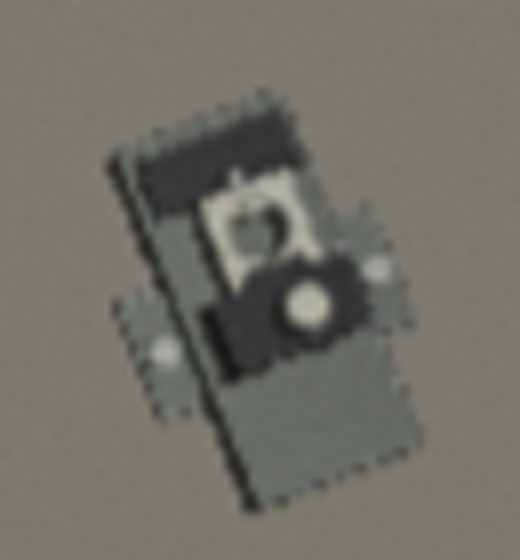

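View pics/su.png

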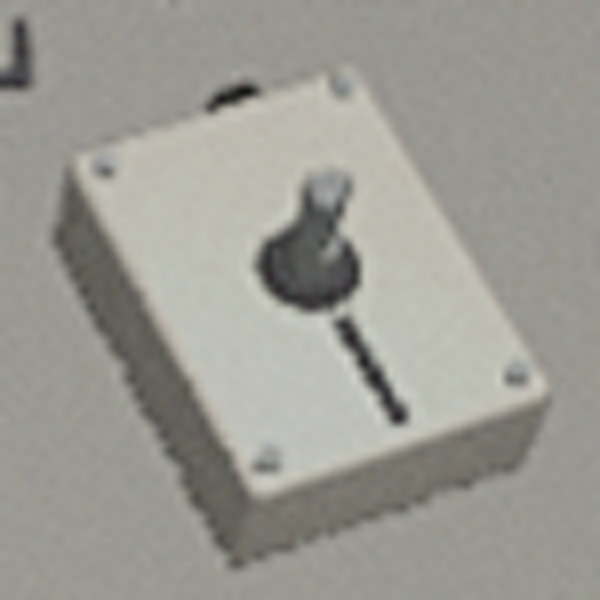

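View pics/sv.png

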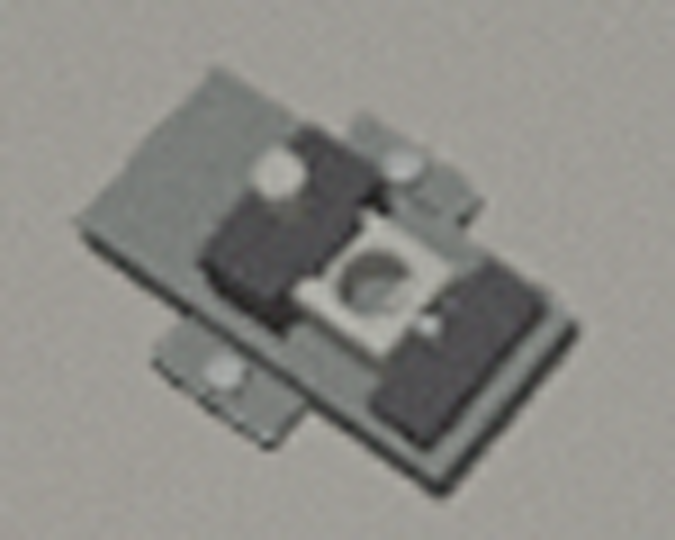

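```bash
cat > fit.py <<'E'
from h import *
from scipy.optimize import least_squares
T=load('top0');S=load('scene0')
def cv(x0,y0,s,p): return [x0+(p[0]+.5)/s-.5,y0+(p[1]+.5)/s-.5]
tu=lambda *p:cv(195,145,7,p); su=lambda *p:cv(370,125,8,p); tv=lambda *p:cv(365,155,8,p); sv=lambda *p:cv(225,215,9,p)
def Rz(a): return np.array([[np.cos(a),-np.sin(a)],[np.sin(a),np.cos(a)]])
def solve(obs,p0,model):
    def res(p):
        r=[]
        for im,uv,key in obs:
            X=model(p,key); r.append(proj(im,X)[0]-uv)
        return np.ravel(r)
    s=least_squares(res,p0,loss='soft_l1',f_scale=0.7); return s.x,res(s.x).reshape(-1,2)
# unit: p=x,y,yaw,offx,offy (housing centre)
def mu(p,key):
    a=Rz(p[2])
    d={'c1':(p[3]+.085,p[4]+.065,.06),'c2':(p[3]+.085,p[4]-.065,.06),'c3':(p[3]-.085,p[4]-.065,.06),'c4':(p[3]-.085,p[4]+.065,.06),
    'r1':(.027,0,.066),'r2':(.077,0,.066),'b':(0,0,.068),'t':(0,0,.114)}[key]
    return np.r_[a@d[:2]+p[:2],d[2]]
ou=[(T,tu(143,90),'c1'),(T,tu(428,145),'c2'),(T,tu(345,520),'c3'),(T,tu(63,460),'c4'),(T,tu(255,237),'r1'),(T,tu(277,127),'r2'),(T,tu(240,300),'b'),(T,tu(207,288),'t'),
(S,su(72,160),'c3'),(S,su(345,68),'c4'),(S,su(550,392),'c1'),(S,su(255,497),'c2'),(S,su(340,318),'r1'),(S,su(400,418),'r2'),(S,su(308,262),'b'),(S,su(328,180),'t')]
c=onz(T,tu(240,300),.068)
x,r=solve(ou,[c[0],c[1],-.2,0,0],mu); print('unit',x.round(4),np.degrees(x[2])); print(r.round(2).tolist())
# vise: p=x,y,yaw,bedoff,knobx,knoby
def mv(p,key):
    a=Rz(p[2])
    d={'b1':(p[3]+.075,.035,.022),'b2':(p[3]+.075,-.035,.022),'b3':(p[3]-.075,-.035,.022),'b4':(p[3]-.075,.035,.022),
    'h':(0,0,.046),'k':(p[4],p[5],.0795),'c1':(.018,.018,.046),'c2':(.018,-.018,.046),'s':(.0225,0,.0395)}[key]
    return np.r_[a@d[:2]+p[:2],d[2]]
ov=[(T,tv(112,160),'b1'),(T,tv(280,95),'b2'),(T,tv(420,440),'b3'),(T,tv(255,512),'b4'),(T,tv(256,228),'h'),(T,tv(308,305),'k'),(T,tv(203,200),'c1'),(T,tv(293,172),'c2'),(T,tv(236,180),'s'),
(S,sv(215,70),'b3'),(S,sv(78,222),'b4'),(S,sv(440,488),'b1'),(S,sv(578,325),'b2'),(S,sv(377,282),'h'),(S,sv(280,170),'k'),(S,sv(380,358),'c1'),(S,sv(455,265),'c2'),(S,sv(428,322),'s')]
c=onz(T,tv(256,228),.046)
x,r=solve(ov,[c[0],c[1],.3,0,-.033,0],mv); print('vise',x.round(4),np.degrees(x[2])); print(r.round(2).tolist())
print('knob',Rz(x[2])@x[4:6]+x[:2])
for n,uv in dict(ring=(319,239),cast=(313,191),jar=(314,151),bowl=(396,262),hk=(245,250)).items(): print(n,onz(T,uv,.02).round(3))
E
python3 fit.py
```

```text
unit [ 5.457e-01  2.472e-01 -1.754e-01  2.000e-04 -7.000e-04] -10.050413594173868
[[-0.33, -0.77], [0.54, -0.64], [0.65, 0.71], [-1.16, 1.01], [-0.36, 0.48], [0.02, 0.13], [-0.3, 0.13], [0.29, 0.05], [-1.8, -0.22], [0.76, -0.78], [0.99, 0.22], [-0.4, 0.66], [-0.04, 0.03], [0.11, 0.41], [0.03, -0.12], [0.03, 1.3]]
vise [ 0.5682 -0.2615  0.38   -0.0246 -0.0341  0.0011] 21.77172143349644
[[0.29, -0.87], [0.09, -0.62], [0.66, 0.98], [0.27, 0.01], [0.13, 0.69], [-0.31, 0.51], [-0.91, 0.81], [-1.22, 0.15], [-0.49, 0.16], [-15.69, 17.24], [15.5, -17.13], [15.23, -18.62], [-15.78, 18.19], [-0.23, 0.27], [-0.02, 0.74], [8.5, -9.41], [-8.08, 10.52], [0.54, 1.17]]
knob [ 0.53606681 -0.27313023]
ring [ 0.396 -0.027  0.02 ]
cast [ 0.544 -0.005  0.02 ]
jar [ 0.671 -0.006  0.02 ]
bowl [ 0.33  -0.264  0.02 ]
hk [0.358 0.201 0.02 ]
```

```bash
sed -i "s/(S,sv(215,70),'b3'),(S,sv(78,222),'b4'),(S,sv(440,488),'b1'),(S,sv(578,325),'b2')/(S,sv(215,70),'b4'),(S,sv(78,222),'b3'),(S,sv(440,488),'b2'),(S,sv(578,325),'b1')/; s/(S,sv(380,358),'c1'),(S,sv(455,265),'c2')/(S,sv(380,358),'c2'),(S,sv(455,265),'c1')/" fit.py; python3 fit.py
```

```text
unit [ 5.457e-01  2.472e-01 -1.754e-01  2.000e-04 -7.000e-04] -10.050413594173868
[[-0.33, -0.77], [0.54, -0.64], [0.65, 0.71], [-1.16, 1.01], [-0.36, 0.48], [0.02, 0.13], [-0.3, 0.13], [0.29, 0.05], [-1.8, -0.22], [0.76, -0.78], [0.99, 0.22], [-0.4, 0.66], [-0.04, 0.03], [0.11, 0.41], [0.03, -0.12], [0.03, 1.3]]
vise [ 0.5677 -0.2616  0.3785 -0.0237 -0.0337  0.0009] 21.68688123582109
[[0.23, -1.0], [0.04, -0.71], [0.54, 0.9], [0.14, -0.09], [0.15, 0.84], [-0.31, 0.51], [-0.89, 0.95], [-1.19, 0.31], [-0.46, 0.31], [0.45, -0.23], [-0.32, 0.35], [-0.34, 0.14], [0.03, -0.43], [-0.33, 0.15], [-0.02, 0.74], [0.14, 0.07], [0.07, 0.81], [0.43, 1.06]]
knob [ 0.53606681 -0.27313023]
ring [ 0.396 -0.027  0.02 ]
cast [ 0.544 -0.005  0.02 ]
jar [ 0.671 -0.006  0.02 ]
bowl [ 0.33  -0.264  0.02 ]
hk [0.358 0.201 0.02 ]
```

Candidates (top picture): white unit (230,187) vs purple look‑alike (183,268); grey vise (398,192) vs red (462,215); square collar in the grey vise (397,183) vs spare ring (319,239). The crops confirm that the white unit has the rib and the grey vise holds the square collar with its screw. I choose white and grey.

Emit:
jog_arm(travel=[[0.0258, -0.01935, -0.003], [0.0258, -0.01935, -0.003], [0.0258, -0.01935, -0.003], [0.0258, -0.01935, -0.003], [0.0258, -0.01935, -0.003], [0.0258, -0.01935, -0.003], [0.0258, -0.01935, -0.003], [0.0258, -0.01935, -0.003], [0.0258, -0.01935, -0.003], [0.0258, -0.01935, -0.003], [0.0258, -0.01935, -0.003], [0.0258, -0.01935, -0.003], [0.0258, -0.01935, -0.003], [0.0258, -0.01935, -0.003], [0, 0, 0]], dr=[[0, 0, -0.029], [0, 0, -0.029], [0, 0, -0.029], [0, 0, -0.029], [0, 0, -0.029], [0, 0, -0.029], [0, 0, -0.029], [0, 0, -0.029], [0, 0, -0.029], [0, 0, -0.029], [0, 0, -0.029], [0, 0, -0.029], [0, 0, -0.029], [0, 0, -0.029], [0, 0, 0]], jaw=0.05, newtons=20)

```text
time_s: 1.35
position: [0.5495, 0.2434, 0.1877]
tool_rot: [[-0.728, 0.685, -0.001], [0.685, 0.728, -0.001], [-0.001, -0.001, -1.0]]
ft_force: [-0.0, 0.0, -0.3]
grip_width: 0.0498
```

Emit:
jog_arm(travel=[[0, 0, -0.03], [0, 0, -0.03], [0, 0, -0.02], [0, 0, 0]], dr=[[0, 0, 0], [0, 0, 0], [0, 0, 0], [0, 0, 0]])

```text
time_s: 1.68
position: [0.5437, 0.2467, 0.105]
tool_rot: [[-0.733, 0.681, -0.008], [0.681, 0.733, -0.002], [0.005, -0.007, -1.0]]
ft_force: [-0.3, 0.7, 0.9]
grip_width: 0.0505
```

```bash
python3 - <<'E'
from h import *
snap('top','t1'); crop('t1',190,140,270,220,8,'t1c')
snap('scene','s1'); crop('s1',360,110,450,200,7,'s1c')
o=observe();print(o['position'],o['ft_force'],o['q'])
E
```

```text
[0.54595024 0.2472892  0.10953532] [ 1.08603296 -0.28396678  0.10711298] [ 1.30620265e+01  3.28787149e+01  7.66099575e+01  6.94617067e-04
  7.05552138e+01 -3.40521171e+01]
```

View pics/s1c.png

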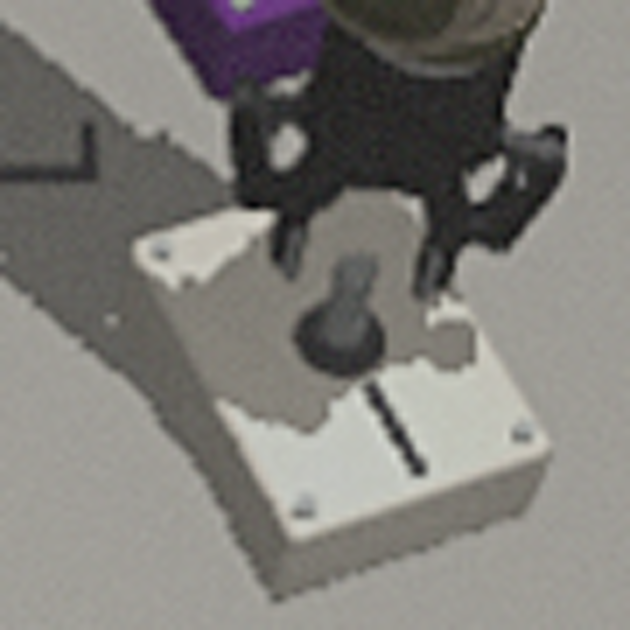

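The crop shows the open fingers straddling the upright spindle at crop (355,270), with the rib to the lower right. Next I go down and feel.

Emit:
jog_arm(travel=[[0, 0, -0.0135], [0, 0, -0.013], [0, 0, 0], [0, 0, 0]], dr=[[0, 0, 0], [0, 0, 0], [0, 0, 0], [0, 0, 0]])

```text
time_s: 2.12
position: [0.5465, 0.2473, 0.0842]
tool_rot: [[-0.733, 0.681, 0.001], [0.681, 0.733, 0.0], [-0.001, 0.001, -1.0]]
ft_force: [0.1, -1.0, 0.2]
grip_width: 0.0503
```

Emit:
jog_arm(travel=[[0, 0, 0], [0, 0, 0], [0, 0, 0], [0, 0, 0]], dr=[[0, 0, 0], [0, 0, 0], [0, 0, 0], [0, 0, 0]], jaw=0.0, newtons=20)

```text
time_s: 2.45
position: [0.546, 0.2466, 0.0841]
tool_rot: [[-0.733, 0.681, 0.0], [0.681, 0.733, -0.001], [-0.001, -0.0, -1.0]]
ft_force: [-3.6, -3.1, 6.3]
grip_width: 0.0171
```

Emit:
jog_arm(travel=[[0, 0, 0], [0, 0, 0], [0, 0, 0]], dr=[[0, 0, 0], [0, 0, 0], [0, 0, 0]])

```text
time_s: 2.7
position: [0.546, 0.2466, 0.0841]
tool_rot: [[-0.732, 0.681, 0.0], [0.681, 0.732, -0.001], [-0.001, -0.0, -1.0]]
ft_force: [-3.7, -3.8, 7.5]
grip_width: 0.017
```

```bash
python3 - <<'E'
from h import *
o=observe();print({k:np.round(v,4).tolist() for k,v in o.items()})
E
```

```text
{'time_s': 2.7, 'q': [13.0214, 34.4984, 78.3579, -0.057, 67.1341, -34.0521], 'qvel': [-0.0353, -0.0497, 0.0964, 0.0891, 0.0874, 0.0077], 'joint_efforts': [1.1215, -48.8806, -19.6422, 0.6015, -1.0645, -0.027], 'position': [0.546, 0.2466, 0.0841], 'tool_rot': [[-0.7325, 0.6808, 0.0004], [0.6808, 0.7325, -0.0009], [-0.0009, -0.0004, -1.0]], 'ft_force': [-3.7435, -3.8134, 7.539], 'wrist_torque': [-0.5838, 0.615, -0.054], 'grip_width': 0.017}
```

Emit:
jog_arm(travel=[[0, 0, 0], [-0.0004, -0.0004, 0], [0, 0, 0], [0, 0, 0]], dr=[[0, 0, 0], [0, 0, -0.065], [0, 0, -0.065], [0, 0, 0]], jaw=0.03)

```text
time_s: 3.03
position: [0.5459, 0.2468, 0.0832]
tool_rot: [[-0.636, 0.771, 0.001], [0.771, 0.636, 0.0], [-0.0, 0.001, -1.0]]
ft_force: [0.3, -0.3, 0.6]
grip_width: 0.0301
```

Emit:
jog_arm(travel=[[0, 0, 0], [0, 0, 0], [0, 0, 0], [0, 0, 0]], dr=[[0, 0, 0], [0, 0, 0], [0, 0, 0], [0, 0, 0]], jaw=0.0, newtons=20)

```text
time_s: 3.37
position: [0.5453, 0.2463, 0.0831]
tool_rot: [[-0.639, 0.769, -0.001], [0.769, 0.639, -0.001], [-0.0, -0.001, -1.0]]
ft_force: [-4.5, -4.1, 5.1]
grip_width: 0.0165
```

```bash
python3 - <<'E'
from h import *
o=observe();print({k:np.round(v,4).tolist() for k,v in o.items()})
E
```

```text
{'time_s': 3.3667, 'q': [13.0001, 34.523, 78.5006, -0.0331, 67.0305, -26.7051], 'qvel': [-0.0167, -0.0076, -0.0898, 0.0643, 0.001, 0.1833], 'joint_efforts': [1.0609, -49.7508, -20.2427, 0.578, -1.1415, -0.0312], 'position': [0.5453, 0.2463, 0.0831], 'tool_rot': [[-0.639, 0.7692, -0.0008], [0.7692, 0.639, -0.0007], [-0.0001, -0.0011, -1.0]], 'ft_force': [-4.5192, -4.0745, 5.0531], 'wrist_torque': [-0.5949, 0.6439, -0.03], 'grip_width': 0.0165}
```

Emit:
jog_arm(travel=[[0, 0, 0], [-0.0006, -0.0005, 0], [0, 0, 0]], dr=[[0, 0, 0], [0, 0, -0.045], [0, 0, -0.045]], jaw=0.03)

```text
time_s: 3.62
position: [0.5453, 0.2464, 0.0828]
tool_rot: [[-0.565, 0.825, 0.001], [0.825, 0.565, 0.001], [0.0, 0.001, -1.0]]
ft_force: [-1.1, -0.4, 0.1]
grip_width: 0.03
```

Emit:
jog_arm(travel=[[0, 0, 0], [0, 0, 0], [0, 0, 0], [0, 0, 0], [0, 0, 0]], dr=[[0, 0, 0], [0, 0, 0], [0, 0, 0], [0, 0, 0], [0, 0, 0]], jaw=0.0, newtons=20)

```text
time_s: 4.03
position: [0.5448, 0.2461, 0.0828]
tool_rot: [[-0.567, 0.824, -0.001], [0.824, 0.567, -0.0], [0.0, -0.001, -1.0]]
ft_force: [-3.2, -2.9, 1.9]
grip_width: 0.0157
```

```bash
python3 - <<'E'
from h import *
o=observe();print({k:np.round(v,4).tolist() for k,v in o.items()})
E
```

```text
{'time_s': 4.0333, 'q': [12.9743, 34.4899, 78.6286, -0.0074, 66.9159, -21.5565], 'qvel': [0.091, 0.011, -0.1, 0.0028, 0.0087, 0.3627], 'joint_efforts': [0.5842, -50.7986, -20.3491, 0.3642, -0.9296, -0.0311], 'position': [0.5448, 0.2461, 0.0828], 'tool_rot': [[-0.5669, 0.8238, -0.0006], [0.8238, 0.5669, -0.0003], [0.0001, -0.0006, -1.0]], 'ft_force': [-3.2284, -2.8718, 1.9399], 'wrist_torque': [-0.4381, 0.4965, -0.014], 'grip_width': 0.0157}
```

Emit:
jog_arm(travel=[[-0.0001, 0.0001, 0], [-0.0001, 0.0001, 0], [-0.0001, 0.0001, 0], [-0.0001, 0.0002, 0], [-0.0001, 0.0002, 0], [-0.0001, 0.0002, 0], [0, 0.0002, 0], [0, 0.0002, 0], [0, 0.0002, 0], [0, 0, 0], [0, 0, 0], [0, 0, 0], [0, 0, 0]], dr=[[0, 0, -0.0865], [0, 0, -0.0865], [0, 0, -0.0865], [0, 0, -0.0865], [0, 0, -0.0865], [0, 0, -0.0865], [0, 0, -0.0865], [0, 0, -0.0865], [0, 0, -0.0865], [0, 0, 0], [0, 0, 0], [0, 0, 0], [0, 0, 0]], newtons=35)

```text
time_s: 5.12
position: [0.5429, 0.247, 0.0828]
tool_rot: [[0.175, 0.985, -0.004], [0.985, -0.175, -0.002], [-0.002, -0.004, -1.0]]
ft_force: [-10.2, -5.4, 7.7]
grip_width: 0.0152
```

```bash
python3 - <<'E'
from h import *
o=observe();print({k:np.round(v,4).tolist() for k,v in o.items()})
print(np.degrees(np.arctan2(o['tool_rot'][1][1],o['tool_rot'][0][1])))
E
```

```text
{'time_s': 5.1167, 'q': [13.1252, 34.4481, 78.7129, -0.0443, 67.0756, 23.2176], 'qvel': [-0.0367, 0.0391, 0.0405, 0.0751, -0.122, -0.0037], 'joint_efforts': [0.8305, -48.122, -22.3901, 0.7604, -2.5669, -0.0419], 'position': [0.5429, 0.247, 0.0828], 'tool_rot': [[0.1749, 0.9846, -0.0039], [0.9846, -0.1749, -0.0016], [-0.0023, -0.0035, -1.0]], 'ft_force': [-10.2366, -5.4083, 7.71], 'wrist_torque': [-0.9098, 1.4975, -0.069], 'grip_width': 0.0152}
-10.075232560429559
```

Emit:
jog_arm(travel=[[-0.001, -0.0005, 0.0008], [-0.0006, -0.0003, 0.0004], [0, 0, 0], [0, 0, 0]], dr=[[0, 0, 0], [0, 0, 0], [0, 0, 0], [0, 0, 0]])

```text
time_s: 5.45
position: [0.5427, 0.247, 0.083]
tool_rot: [[0.175, 0.984, -0.001], [0.984, -0.175, -0.0], [-0.0, -0.001, -1.0]]
ft_force: [1.9, 1.1, -11.4]
grip_width: 0.0153
```

```bash
python3 - <<'E'
from h import *
o=observe();print({k:np.round(v,4).tolist() for k,v in o.items()})
snap('top','t2'); crop('t2',190,140,270,220,8,'t2c')
snap('scene','s2'); crop('s2',360,110,450,200,7,'s2c')
E
```

```text
{'time_s': 5.45, 'q': [13.0999, 34.3546, 78.8701, 0.015, 66.8404, 23.1967], 'qvel': [0.0193, 0.0556, 0.0874, -0.1172, 0.1934, 0.032], 'joint_efforts': [0.0043, -59.2264, -21.8389, -0.037, 0.4257, -0.0484], 'position': [0.5427, 0.247, 0.083], 'tool_rot': [[0.1754, 0.9845, -0.0012], [0.9845, -0.1754, -0.0], [-0.0002, -0.0011, -1.0]], 'ft_force': [1.9178, 1.1311, -11.3974], 'wrist_torque': [0.0257, -0.2635, 0.0088], 'grip_width': 0.0153}
```

View pics/s2c.png

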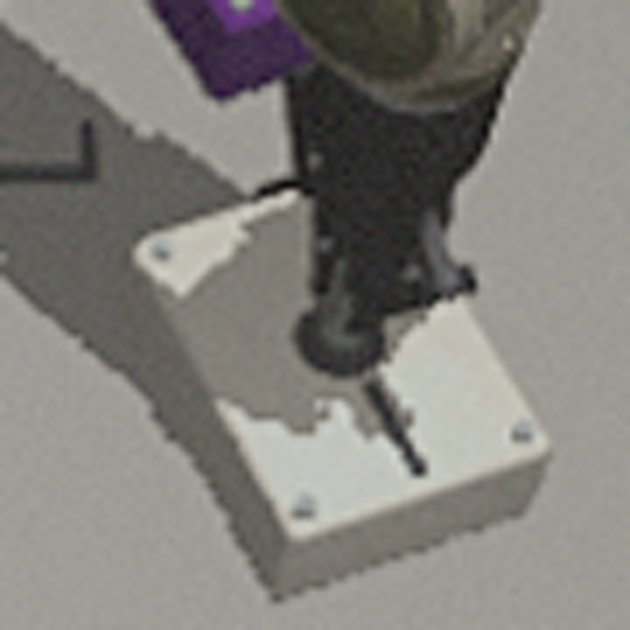

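Flat is now along the rib (tool yaw −10.1°, width 15.3 mm ≈ the 16 mm across the flat). I let go, turn by 90° and feel the round sides to fix the axis sideways. This is the same hand orientation I will use to place the collar.

Emit:
jog_arm(travel=[[0, 0, 0], [0, 0, 0], [0.001, 0.0003, 0], [0.0011, 0.0003, 0], [0, 0, 0], [0, 0, 0], [0, 0, 0], [0, 0, 0], [0, 0, 0], [0, 0, 0], [0, 0, 0], [0, 0, 0], [0, 0, 0], [0, 0, 0], [0, 0, 0], [0, 0, 0]], dr=[[0, 0, 0], [0, 0, 0], [0, 0, 0], [0, 0, -0.1208], [0, 0, -0.1208], [0, 0, -0.1208], [0, 0, -0.1208], [0, 0, -0.1208], [0, 0, -0.1208], [0, 0, -0.1208], [0, 0, -0.1208], [0, 0, -0.1208], [0, 0, -0.1208], [0, 0, -0.1208], [0, 0, -0.1208], [0, 0, -0.1208]], jaw=0.05)

```text
time_s: 6.88
position: [0.5455, 0.2476, 0.085]
tool_rot: [[0.983, -0.181, 0.002], [-0.181, -0.983, 0.0], [0.002, -0.001, -1.0]]
ft_force: [-0.2, -0.7, 0.1]
grip_width: 0.05
```

Emit:
jog_arm(travel=[[0, 0, 0], [0, 0, 0], [0, 0, 0], [0, 0, 0], [0, 0, 0], [0, 0, 0]], dr=[[0, 0, 0], [0, 0, 0], [0, 0, 0], [0, 0, 0], [0, 0, 0], [0, 0, 0]], jaw=0.0, newtons=20)

```text
time_s: 7.38
position: [0.5455, 0.2488, 0.0848]
tool_rot: [[0.985, -0.171, 0.002], [-0.171, -0.985, 0.003], [0.002, -0.003, -1.0]]
ft_force: [1.6, 6.1, 2.4]
grip_width: 0.0191
```

```bash
python3 - <<'E'
from h import *
o=observe();print({k:np.round(v,4).tolist() for k,v in o.items()})
u=np.array([.9845,-.1754]);v=np.array([.1754,.9845]);p=np.array(o['position'][:2]);print(p@u,p@v)
E
```

```text
{'time_s': 7.3833, 'q': [13.1633, 34.4183, 78.3728, 0.1202, 67.0433, 112.9901], 'qvel': [-0.0041, 0.0319, 0.069, 0.0372, 0.0007, 0.0406], 'joint_efforts': [-3.3515, -51.4777, -17.9694, -1.276, 0.492, 0.0224], 'position': [0.5455, 0.2488, 0.0848], 'tool_rot': [[0.9852, -0.1715, 0.0024], [-0.1715, -0.9852, 0.0025], [0.0019, -0.0029, -1.0]], 'ft_force': [1.5749, 6.1322, 2.3958], 'wrist_torque': [0.9446, -0.0569, 0.0126], 'grip_width': 0.0191}
0.4934352940138345 0.3405933768946439
```

Emit:
jog_arm(travel=[[0, 0, 0], [0, 0, 0.005], [0, 0, 0.03], [0, 0, 0.03], [-0.0007, -0.04, 0], [-0.0007, -0.04, 0], [-0.0007, -0.04, 0], [-0.0007, -0.04, 0], [-0.0007, -0.04, 0], [-0.0007, -0.04, 0], [-0.0007, -0.04, 0], [-0.0007, -0.04, 0], [-0.0007, -0.04, 0], [-0.0007, -0.04, 0], [-0.0007, -0.04, 0], [-0.0007, -0.04, 0], [-0.0007, -0.039, 0], [0, 0, 0], [0, 0, 0]], dr=[[0, 0, 0], [0, 0, 0], [0, 0, 0], [0, 0, 0], [0, 0, 0.0425], [0, 0, 0.0425], [0, 0, 0.0425], [0, 0, 0.0425], [0, 0, 0.0425], [0, 0, 0.0425], [0, 0, 0.0425], [0, 0, 0.0425], [0, 0, 0.0425], [0, 0, 0.0425], [0, 0, 0.0425], [0, 0, 0.0425], [0, 0, 0.0425], [0, 0, 0], [0, 0, 0]], jaw=0.05)

```text
time_s: 8.97
position: [0.5353, -0.2736, 0.149]
tool_rot: [[0.931, 0.366, -0.0], [0.366, -0.931, -0.0], [-0.0, 0.0, -1.0]]
ft_force: [-0.5, 0.5, 0.5]
grip_width: 0.0501
```

```bash
python3 - <<'E'
from h import *
snap('top','t3'); crop('t3',360,145,440,225,8,'t3c')
snap('scene','s3'); crop('s3',215,205,305,280,8,'s3c'); crop('s3',370,125,445,200,8,'s3u')
crop('t3',195,145,265,230,7,'t3u')
o=observe();print({k:np.round(v,4).tolist() for k,v in o.items()})
E
```

```text
{'time_s': 9.0667, 'q': [-38.1284, 30.6485, 73.4781, 0.0065, 75.898, 30.2715], 'qvel': [1.1645, -0.43, 0.5699, 0.0516, -0.0648, 0.1306], 'joint_efforts': [-1.4987, -50.7152, -21.8761, -0.0505, -0.0195, -0.0319], 'position': [0.5357, -0.2711, 0.1492], 'tool_rot': [[0.9298, 0.3681, -0.0003], [0.3681, -0.9298, 0.0004], [-0.0001, -0.0004, -1.0]], 'ft_force': [0.4438, 0.1865, -0.3747], 'wrist_torque': [0.0053, 0.0195, 0.0168], 'grip_width': 0.0501}
```

View pics/s3c.png

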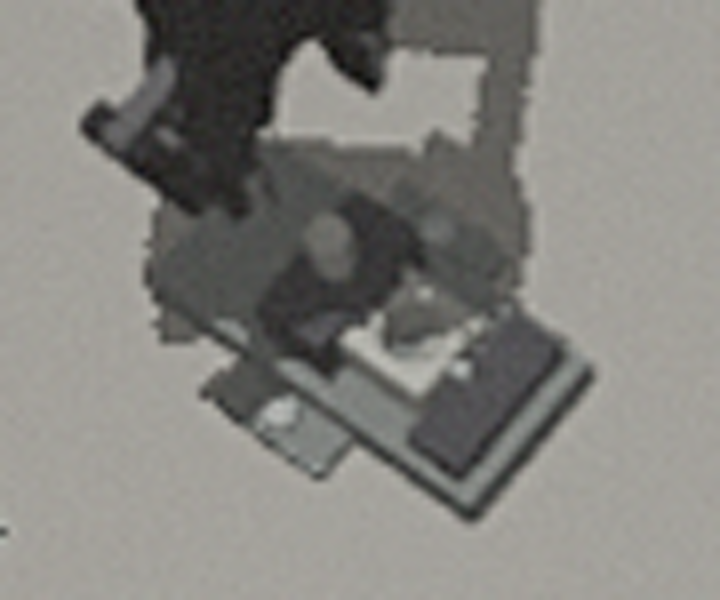

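View pics/s3u.png

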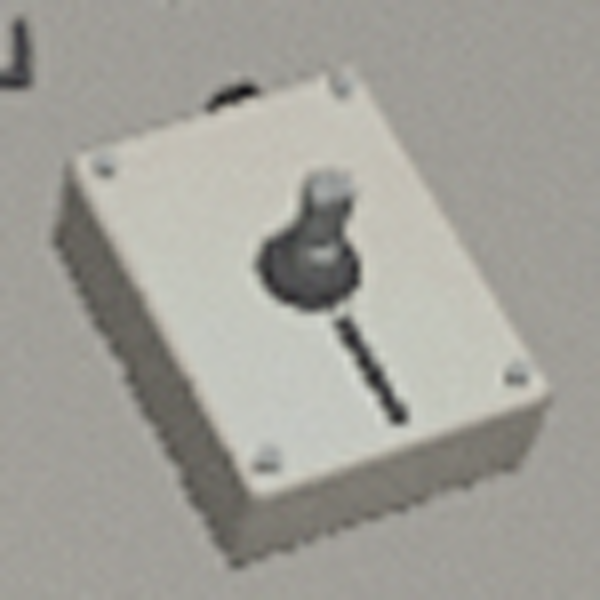

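The spindle picture shows the shoulder's bright step now on the rib side at crop (322,253), which agrees with the turn. Next I lower onto the knob.

Emit:
jog_arm(travel=[[0, 0, -0.03], [0, 0, -0.03], [0, 0, -0.02], [0, 0, -0.01], [0, 0, 0], [0, 0, 0]], dr=[[0, 0, 0], [0, 0, 0], [0, 0, 0], [0, 0, 0], [0, 0, 0], [0, 0, 0]])

```text
time_s: 9.57
position: [0.5364, -0.271, 0.0599]
tool_rot: [[0.93, 0.369, 0.001], [0.369, -0.93, -0.0], [0.0, 0.001, -1.0]]
ft_force: [0.2, -0.6, 0.3]
grip_width: 0.0502
```

Emit:
jog_arm(travel=[[0, 0, 0], [0, 0, 0], [0, 0, 0], [0, 0, 0], [0, 0, 0], [0, 0, 0]], dr=[[0, 0, 0], [0, 0, 0], [0, 0, 0], [0, 0, 0], [0, 0, 0], [0, 0, 0]], jaw=0.0, newtons=25)

```text
time_s: 10.07
position: [0.5368, -0.2728, 0.0605]
tool_rot: [[0.93, 0.367, 0.003], [0.367, -0.93, -0.003], [0.002, 0.004, -1.0]]
ft_force: [1.8, -4.9, 6.2]
grip_width: 0.0147
```

```bash
python3 - <<'E'
from h import *
snap('scene','s4'); crop('s4',215,195,305,270,8,'s4c')
o=observe();print({k:np.round(v,4).tolist() for k,v in o.items()})
E
```

```text
{'time_s': 10.1167, 'q': [-38.1792, 36.3055, 79.393, -0.031, 64.037, 30.2814], 'qvel': [-0.0167, 0.0383, 0.0635, 0.018, -0.0848, 0.0819], 'joint_efforts': [2.2057, -49.2226, -14.7093, 0.6145, 1.0656, -0.0033], 'position': [0.5368, -0.2728, 0.0605], 'tool_rot': [[0.9301, 0.3674, 0.0033], [0.3674, -0.9301, -0.0032], [0.0019, 0.0042, -1.0]], 'ft_force': [2.2181, -4.4929, 6.0563], 'wrist_torque': [-0.7524, -0.2812, 0.0069], 'grip_width': 0.015}
```

View pics/s4c.png

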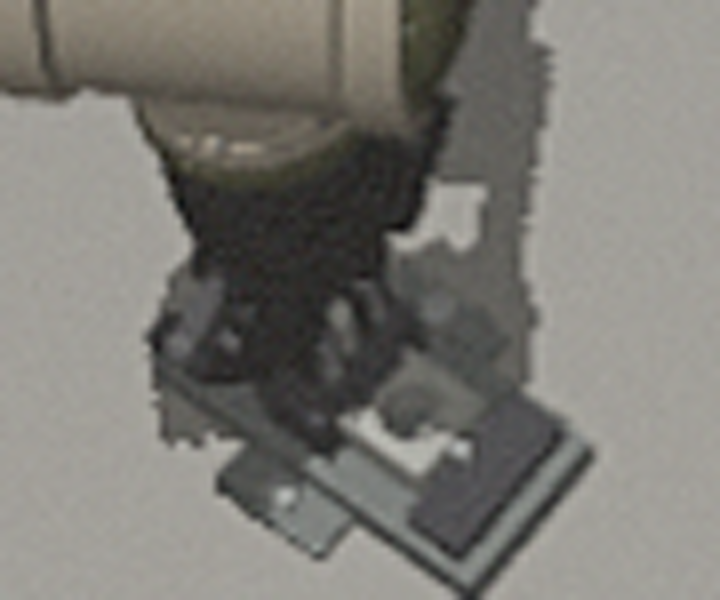

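The fingers hold the knob (width 15 mm, knob 16 mm). Now I slide along the vise's −x.

Emit:
jog_arm(travel=[[-0.0019, -0.0008, 0], [-0.0038, -0.0015, 0], [-0.0038, -0.0015, 0], [-0.0038, -0.0015, 0], [-0.0038, -0.0015, 0], [-0.0038, -0.0015, 0], [-0.0038, -0.0015, 0], [-0.0038, -0.0015, 0], [-0.0038, -0.0015, 0], [-0.0038, -0.0015, 0], [-0.0028, -0.0012, 0], [0, 0, 0], [0, 0, 0]], dr=[[0, 0, 0], [0, 0, 0], [0, 0, 0], [0, 0, 0], [0, 0, 0], [0, 0, 0], [0, 0, 0], [0, 0, 0], [0, 0, 0], [0, 0, 0], [0, 0, 0], [0, 0, 0], [0, 0, 0]], newtons=40)

```text
time_s: 11.2
position: [0.4996, -0.288, 0.0606]
tool_rot: [[0.93, 0.367, 0.007], [0.367, -0.93, -0.003], [0.006, 0.006, -1.0]]
ft_force: [10.9, -1.7, 4.2]
grip_width: 0.0144
```

```bash
python3 - <<'E'
from h import *
snap('scene','s5'); crop('s5',205,195,305,270,8,'s5c')
o=observe();print({k:np.round(v,4).tolist() for k,v in o.items()})
E
```

```text
{'time_s': 11.25, 'q': [-41.7732, 34.1875, 83.9602, 0.1533, 61.4167, 26.6109], 'qvel': [0.0707, 0.0462, -0.0217, -0.2058, 0.0426, 0.0589], 'joint_efforts': [-2.2573, -48.2085, -12.2074, -1.2818, 2.243, -0.0062], 'position': [0.4997, -0.288, 0.0606], 'tool_rot': [[0.9301, 0.3672, 0.0072], [0.3672, -0.9301, -0.0033], [0.0055, 0.0057, -1.0]], 'ft_force': [11.1785, -1.5351, 4.455], 'wrist_torque': [-0.2676, -1.7685, 0.0485], 'grip_width': 0.0142}
```

View pics/s5c.png

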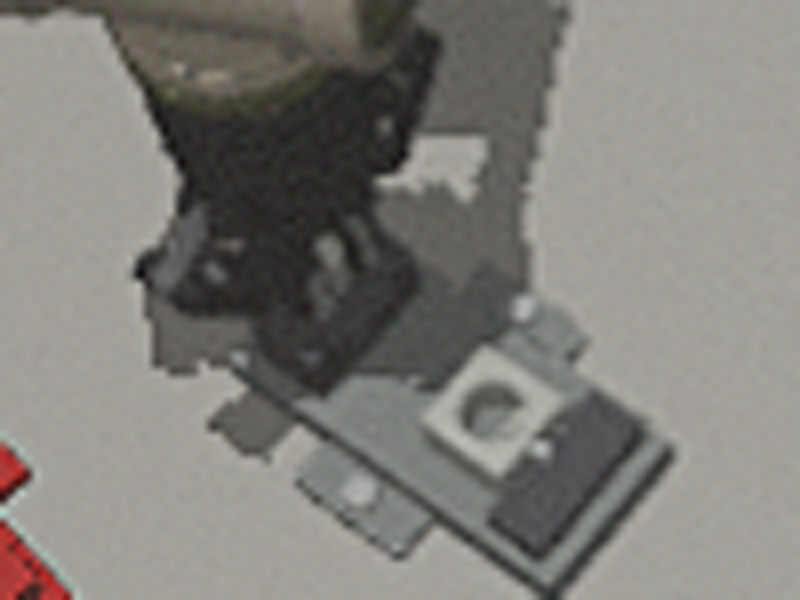

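```bash
python3 - <<'E'
from fit import *
A=[.5451,.2489]
for im,b,t in((T,tu(240,300),tu(207,288)),(S,su(308,262),su(328,180))):
    print('boss',onz(im,b,.068)[:2]-A,'tip',onz(im,t,.114)[:2]-A)
s5=lambda *p:cv(205,195,8,p)
pts=[onz(S,s5(*p),.046)[:2] for p in((420,418),(490,345),(565,392),(497,478))]
print(np.array(pts).round(4),np.mean(pts,0)); print('bore S',onz(S,s5(493,410),.046),'T',onz(T,tv(256,228),.046))
print('knob S',onz(S,sv(280,170),.0795),'T',onz(T,tv(308,305),.0795))
for i in range(4):
    d=pts[(i+1)%4]-pts[i]; print(np.hypot(*d),np.degrees(np.arctan2(d[1],d[0])))
E
```

```text
unit [ 5.457e-01  2.472e-01 -1.754e-01  2.000e-04 -7.000e-04] -10.050413594173868
[[-0.33, -0.77], [0.54, -0.64], [0.65, 0.71], [-1.16, 1.01], [-0.36, 0.48], [0.02, 0.13], [-0.3, 0.13], [0.29, 0.05], [-1.8, -0.22], [0.76, -0.78], [0.99, 0.22], [-0.4, 0.66], [-0.04, 0.03], [0.11, 0.41], [0.03, -0.12], [0.03, 1.3]]
vise [ 0.5677 -0.2616  0.3785 -0.0237 -0.0337  0.0009] 21.68688123582109
[[0.23, -1.0], [0.04, -0.71], [0.54, 0.9], [0.14, -0.09], [0.15, 0.84], [-0.31, 0.51], [-0.89, 0.95], [-1.19, 0.31], [-0.46, 0.31], [0.45, -0.23], [-0.32, 0.35], [-0.34, 0.14], [0.03, -0.43], [-0.33, 0.15], [-0.02, 0.74], [0.14, 0.07], [0.07, 0.81], [0.43, 1.06]]
knob [ 0.53606681 -0.27313023]
ring [ 0.396 -0.027  0.02 ]
cast [ 0.544 -0.005  0.02 ]
jar [ 0.671 -0.006  0.02 ]
bowl [ 0.33  -0.264  0.02 ]
hk [0.358 0.201 0.02 ]
boss [ 0.0010038  -0.00260721] tip [ 0.00072689 -0.00085849]
boss [ 0.00090881 -0.00203859] tip [-0.00328263  0.00114586]
[[ 0.5565 -0.2842]
 [ 0.5446 -0.2501]
 [ 0.5744 -0.2363]
 [ 0.5905 -0.2721]] [ 0.56651759 -0.26067526]
bore S [ 0.56720744 -0.26106255  0.046     ] T [ 0.57029255 -0.26111671  0.046     ]
knob S [ 0.53410782 -0.27204306  0.0795    ] T [ 0.53760579 -0.27405359  0.0795    ]
0.03611237261292396 109.10011755857938
0.032837088907862376 24.819704854261452
0.03919809965916746 -65.79468232098378
0.036163262535886816 -160.35752489971338
```

Emit:
jog_arm(travel=[[0, 0, 0], [0, 0, 0], [0, 0, 0.03], [0, 0, 0.03], [0.006, 0.0024, 0.01], [0.03, 0.012, 0], [0.03, 0.012, 0], [0, 0, 0], [0, 0, 0]], dr=[[0, 0, 0], [0, 0, 0], [0, 0, 0], [0, 0, 0], [0, 0, 0], [0, 0, 0], [0, 0, 0], [0, 0, 0], [0, 0, 0]], jaw=0.055)

```text
time_s: 12.0
position: [0.5632, -0.2594, 0.1283]
tool_rot: [[0.929, 0.369, -0.002], [0.369, -0.929, 0.001], [-0.001, -0.002, -1.0]]
ft_force: [-0.1, 0.4, -0.3]
grip_width: 0.0547
```

```bash
python3 - <<'E'
from h import *
snap('scene','s6'); crop('s6',205,205,305,280,8,'s6c')
o=observe();print({k:np.round(v,4).tolist() for k,v in o.items()})
E
```

```text
{'time_s': 12.05, 'q': [-35.7335, 33.6357, 71.5739, -0.0095, 74.9177, 32.6519], 'qvel': [-1.3154, -0.666, 0.8029, -0.131, -0.2609, -0.1518], 'joint_efforts': [1.1625, -53.4458, -21.8537, 0.0633, 0.0045, 0.0381], 'position': [0.5625, -0.26, 0.1284], 'tool_rot': [[0.9297, 0.3684, -0.0019], [0.3684, -0.9297, 0.0012], [-0.0013, -0.0018, -1.0]], 'ft_force': [-0.2783, -0.0378, 0.0687], 'wrist_torque': [0.0096, -0.006, -0.0469], 'grip_width': 0.055}
```

View pics/s6c.png

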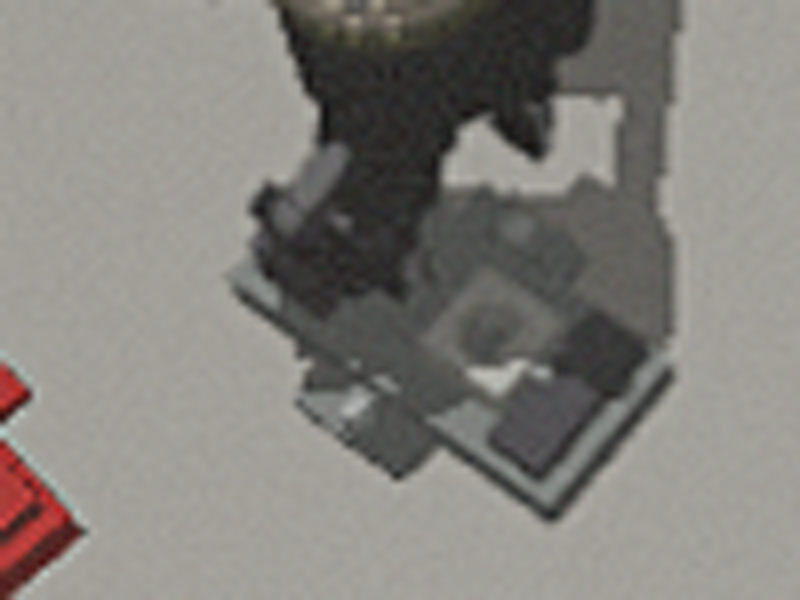

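The collar sits free in the open vise with its bore at crop (488,330), at about (0.568,−0.2605) from both cameras and the knob feel. I go down over its plain sides.

Emit:
jog_arm(travel=[[0.0053, -0.0005, -0.02], [0, 0, -0.03], [0, 0, -0.03], [0, 0, -0.015], [0, 0, -0.006], [0, 0, 0], [0, 0, 0]], dr=[[0, 0, 0.005], [0, 0, 0], [0, 0, 0], [0, 0, 0], [0, 0, 0], [0, 0, 0], [0, 0, 0]])

```text
time_s: 12.63
position: [0.5682, -0.2617, 0.0289]
tool_rot: [[0.928, 0.372, 0.001], [0.372, -0.928, -0.0], [0.0, 0.001, -1.0]]
ft_force: [-0.5, -0.9, 0.5]
grip_width: 0.0548
```

```bash
python3 - <<'E'
from h import *
snap('scene','s7'); crop('s7',205,205,305,280,8,'s7c')
o=observe();print({k:np.round(v,4).tolist() for k,v in o.items()})
E
```

```text
{'time_s': 12.6833, 'q': [-35.5429, 40.512, 76.5974, -0.0024, 62.7818, 32.6332], 'qvel': [0.2294, -0.3542, -0.3808, -0.0089, -0.1752, -0.032], 'joint_efforts': [-0.118, -54.857, -17.6765, -0.0037, 0.0048, -0.0022], 'position': [0.5685, -0.2617, 0.0294], 'tool_rot': [[0.9283, 0.3718, 0.0015], [0.3718, -0.9283, -0.0011], [0.001, 0.0016, -1.0]], 'ft_force': [0.7608, 0.3652, 0.4048], 'wrist_torque': [-0.0243, -0.0198, 0.0182], 'grip_width': 0.055}
```

View pics/s7c.png

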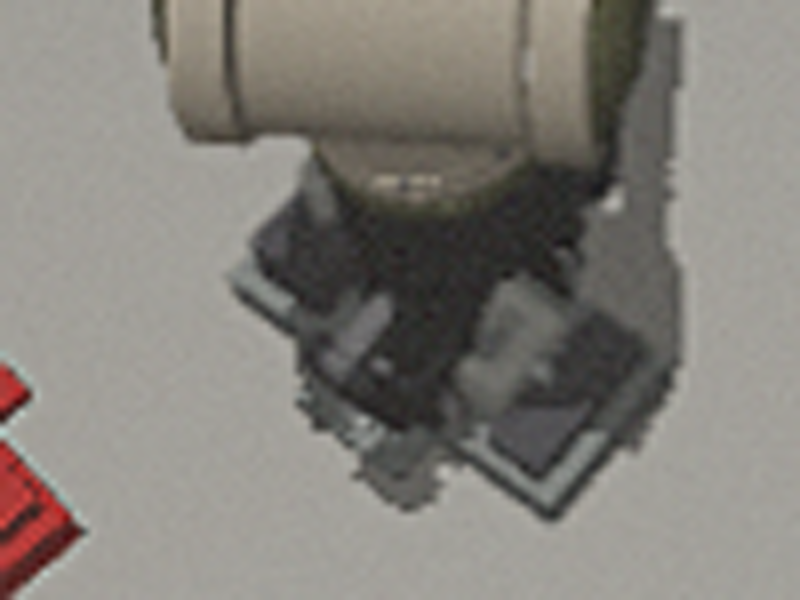

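Emit:
jog_arm(travel=[[-0.0004, 0.0011, -0.0025], [0, 0, 0]], dr=[[0, 0, 0], [0, 0, 0]])

```text
time_s: 12.85
position: [0.568, -0.26, 0.0263]
tool_rot: [[0.928, 0.372, 0.001], [0.372, -0.928, -0.001], [0.001, 0.001, -1.0]]
ft_force: [-0.9, 0.9, -0.4]
grip_width: 0.0551
```

Emit:
jog_arm(travel=[[0, 0, 0], [0, 0, 0], [0, 0, 0], [0, 0, 0], [0, 0, 0], [0, 0, 0]], dr=[[0, 0, 0], [0, 0, 0], [0, 0, 0], [0, 0, 0], [0, 0, 0], [0, 0, 0]], jaw=0.02, newtons=25)

```text
time_s: 13.35
position: [0.5681, -0.2601, 0.0261]
tool_rot: [[0.928, 0.372, 0.001], [0.372, -0.928, -0.0], [0.001, 0.001, -1.0]]
ft_force: [-1.0, 0.6, 5.6]
grip_width: 0.0354
```

Emit:
jog_arm(travel=[[0, 0, 0], [0, 0, 0], [0, 0, 0]], dr=[[0, 0, 0], [0, 0, 0], [0, 0, 0]], newtons=50)

```text
time_s: 13.6
position: [0.5681, -0.2602, 0.0263]
tool_rot: [[0.928, 0.372, 0.001], [0.372, -0.928, -0.001], [0.001, 0.001, -1.0]]
ft_force: [-1.0, 0.5, 6.8]
grip_width: 0.0353
```

```bash
python3 - <<'E'
from h import *
o=observe();print({k:np.round(v,4).tolist() for k,v in o.items()})
E
```

```text
{'time_s': 13.6, 'q': [-35.4432, 40.683, 76.8812, 0.0028, 62.3711, 32.7015], 'qvel': [0.0545, 0.0105, 0.0441, 0.026, 0.0681, 0.0095], 'joint_efforts': [-0.1891, -52.3653, -17.0091, -0.0307, -0.3359, 0.0021], 'position': [0.5681, -0.2602, 0.0263], 'tool_rot': [[0.9281, 0.3722, 0.0009], [0.3722, -0.9281, -0.0006], [0.0006, 0.0009, -1.0]], 'ft_force': [-0.9798, 0.4641, 6.8442], 'wrist_torque': [0.1579, 0.1656, 0.0196], 'grip_width': 0.0353}
```

Emit:
jog_arm(travel=[[0, 0, 0.005], [0, 0, 0.015], [0, 0, 0.03], [0, 0, 0.03], [0, 0, 0.03], [0, 0, 0.02], [0, 0, 0.004]], dr=[[0, 0, 0], [0, 0, 0], [0, 0, 0], [0, 0, 0], [0, 0, 0], [0, 0, 0], [0, 0, 0]])

```text
time_s: 14.18
position: [0.5689, -0.2607, 0.1636]
tool_rot: [[0.928, 0.372, 0.005], [0.372, -0.928, -0.004], [0.004, 0.006, -1.0]]
ft_force: [-0.2, -0.4, 0.3]
grip_width: 0.0354
```

Emit:
jog_arm(travel=[[-0.0005, 0.01, 0], [-0.001, 0.025, 0], [-0.0015, 0.034, 0], [-0.0017, 0.036, 0], [-0.0017, 0.036, 0], [-0.0017, 0.036, 0], [-0.0017, 0.036, 0], [-0.0017, 0.036, 0], [-0.0017, 0.036, 0], [-0.0017, 0.036, 0], [-0.0017, 0.036, 0], [-0.0017, 0.036, 0], [-0.0017, 0.036, 0], [-0.0016, 0.036, 0], [-0.001, 0.03, 0], [-0.0005, 0.014, 0], [0, 0, 0], [0, 0, 0]], dr=[[0, 0, 0], [0, 0, 0], [0, 0, -0.043], [0, 0, -0.043], [0, 0, -0.043], [0, 0, -0.043], [0, 0, -0.043], [0, 0, -0.043], [0, 0, -0.043], [0, 0, -0.043], [0, 0, -0.043], [0, 0, -0.043], [0, 0, -0.043], [0, 0, -0.043], [0, 0, -0.041], [0, 0, 0], [0, 0, 0], [0, 0, 0]])

```text
time_s: 15.68
position: [0.5439, 0.249, 0.1581]
tool_rot: [[0.985, -0.173, -0.003], [-0.173, -0.985, -0.001], [-0.002, 0.001, -1.0]]
ft_force: [-0.0, -1.1, -0.9]
grip_width: 0.0348
```

```bash
python3 - <<'E'
from h import *
snap('scene','s8'); crop('s8',360,95,460,195,8,'s8c')
snap('top','t8'); crop('t8',180,130,280,230,8,'t8c')
o=observe();print({k:np.round(v,4).tolist() for k,v in o.items()})
E
```

```text
{'time_s': 15.7833, 'q': [13.1475, 29.974, 72.998, -0.0218, 77.1206, 113.2474], 'qvel': [-0.7017, -0.2974, -0.3932, 0.1675, 0.2167, 0.1832], 'joint_efforts': [1.066, -51.1349, -21.9931, 0.0337, 0.0011, -0.0051], 'position': [0.5446, 0.2478, 0.1587], 'tool_rot': [[0.9845, -0.1753, -0.0015], [-0.1753, -0.9845, -0.0007], [-0.0013, 0.001, -1.0]], 'ft_force': [0.2765, 0.032, 0.4321], 'wrist_torque': [-0.0367, -0.0184, -0.013], 'grip_width': 0.0349}
```

View pics/s8c.png

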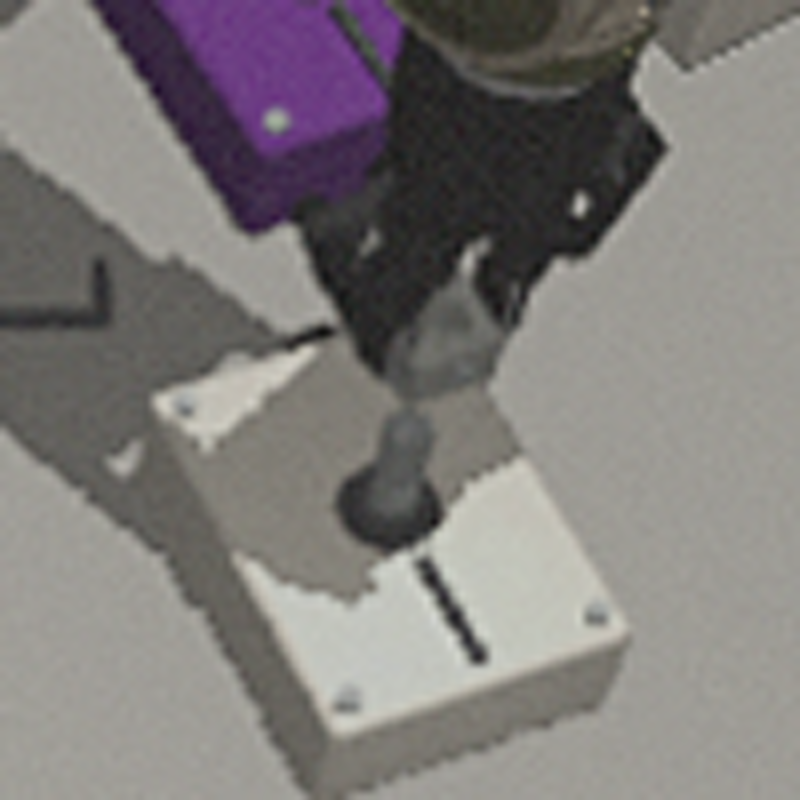

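View pics/s8.png

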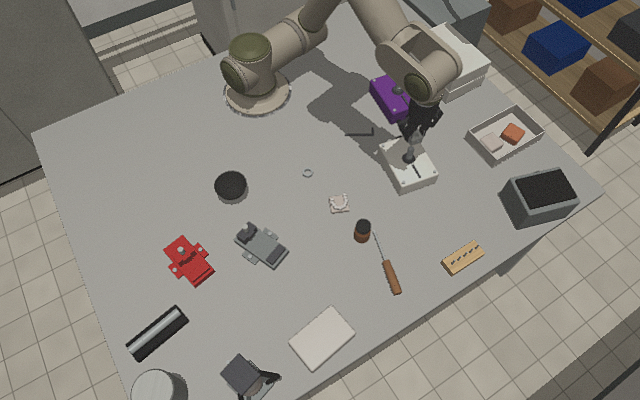

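View pics/t8c.png

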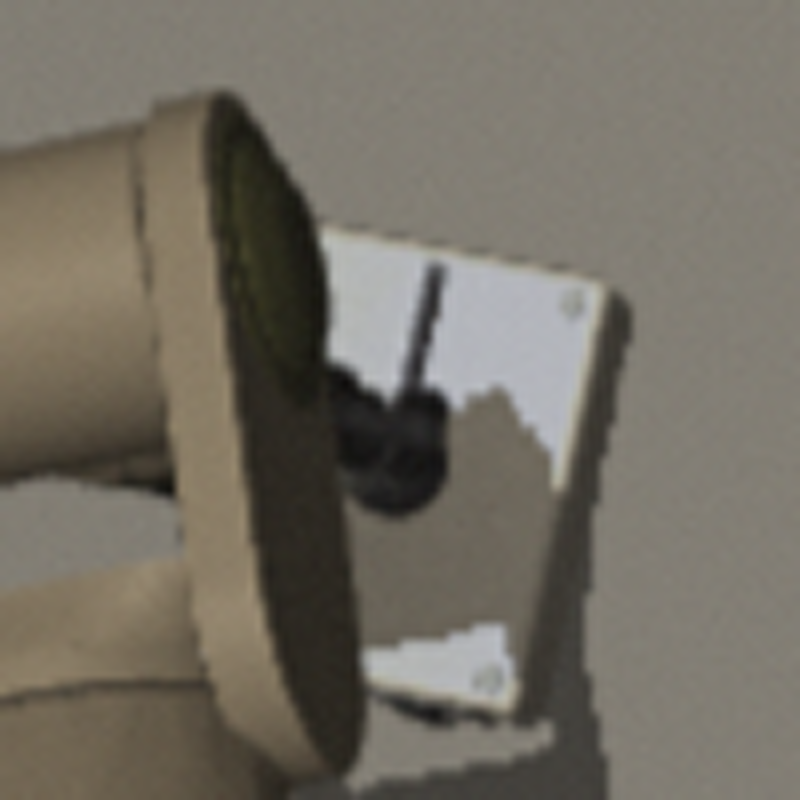

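The scene crop shows the collar level in the fingers at (445,340) just above the spindle (405,430). The whole-scene picture shows the vise jaw open and the bystanders in place.

Emit:
jog_arm(travel=[[0.0005, 0.0011, -0.015], [0, 0, -0.015], [0, 0, -0.006], [0, 0, 0], [0, 0, 0]], dr=[[0, 0, 0], [0, 0, 0], [0, 0, 0], [0, 0, 0], [0, 0, 0]])

```text
time_s: 16.2
position: [0.5455, 0.2493, 0.1238]
tool_rot: [[0.984, -0.176, -0.0], [-0.176, -0.984, -0.0], [-0.0, 0.0, -1.0]]
ft_force: [1.0, 0.7, -0.3]
grip_width: 0.0351
```

```bash
python3 - <<'E'
from h import *
snap('scene','s9'); crop('s9',360,95,460,195,8,'s9c')
o=observe();print({k:np.round(v,4).tolist() for k,v in o.items()})
E
```

```text
{'time_s': 16.25, 'q': [13.2819, 32.0092, 75.5047, -0.0036, 72.4263, 113.3884], 'qvel': [0.4136, -0.4294, -0.3609, 0.0363, -0.034, 0.0624], 'joint_efforts': [-0.1537, -51.2518, -20.546, -0.0054, -0.0024, -0.0046], 'position': [0.5458, 0.2495, 0.1242], 'tool_rot': [[0.9845, -0.1755, 0.001], [-0.1755, -0.9845, 0.0002], [0.001, -0.0004, -1.0]], 'ft_force': [0.9598, -0.0828, -1.1439], 'wrist_torque': [0.031, -0.0127, 0.0638], 'grip_width': 0.0349}
```

View pics/s9c.png

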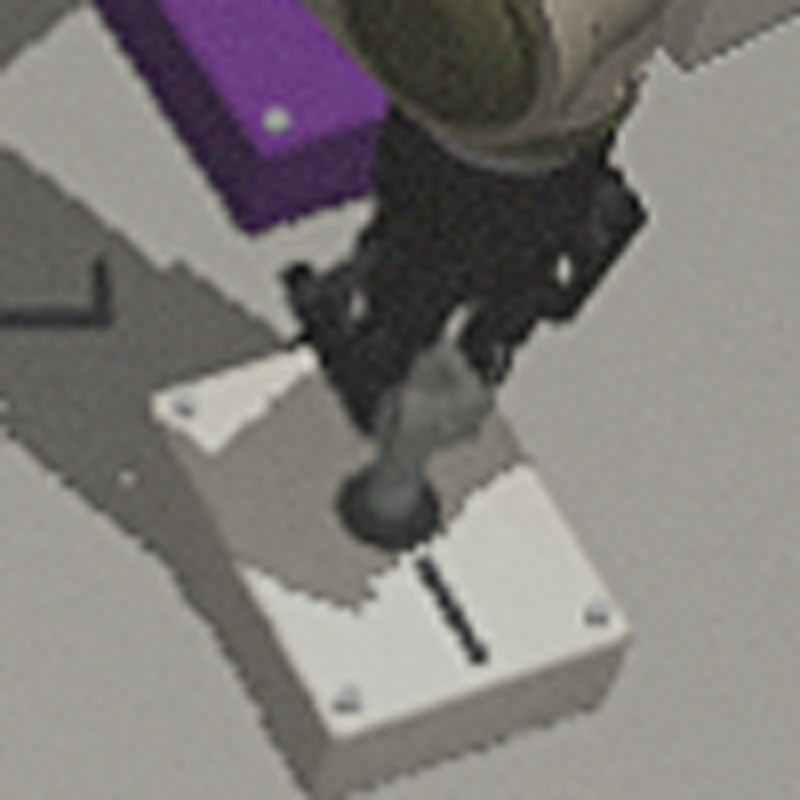

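Emit:
jog_arm(travel=[[0, 0, -0.003], [0, 0, 0], [0, 0, 0]], dr=[[0, 0, 0], [0, 0, 0], [0, 0, 0]])

```text
time_s: 16.5
position: [0.5453, 0.2501, 0.1208]
tool_rot: [[0.985, -0.175, 0.0], [-0.175, -0.985, 0.0], [0.0, -0.0, -1.0]]
ft_force: [-0.2, 0.1, -1.3]
grip_width: 0.035
```

Emit:
jog_arm(travel=[[-0.0002, -0.0012, -0.001], [0, 0, 0], [0, 0, -0.0015], [0, 0, -0.0015], [0, 0, -0.0015], [0, 0, 0]], dr=[[0, 0, 0], [0, 0, 0], [0, 0, 0], [0, 0, 0], [0, 0, 0], [0, 0, 0]])

```text
time_s: 17.0
position: [0.5449, 0.2489, 0.1146]
tool_rot: [[0.985, -0.175, -0.001], [-0.175, -0.985, -0.0], [-0.001, 0.0, -1.0]]
ft_force: [-0.3, 1.0, -1.5]
grip_width: 0.0352
```

```bash
cat > st.py <<'E'
from h import *
o=observe();u=np.array([.9845,-.1754]);v=np.array([.1754,.9845]);p=np.array(o['position'][:2]);f=np.array(o['ft_force'])
print('t',o['time_s'],'pos',np.round(o['position'],4),'u,v',round(p@u,4),round(p@v,4),'(axis .4930 .3407) f',f.round(2),'fu,fv',round(f[:2]@u,2),round(f[:2]@v,2),'tq',np.round(o['wrist_torque'],3),'w',o['grip_width'],'z',np.round(np.array(o['tool_rot'])[:,2],4))
E
python3 st.py
```

```text
t 17.0 pos [0.5449 0.2489 0.1146] u,v 0.4928 0.3406 (axis .4930 .3407) f [-0.25  0.98 -1.45] fu,fv -0.42 0.92 tq [ 0.023 -0.008  0.008] w 0.03518437927728639 z [-6.e-04 -1.e-04 -1.e+00]
```

No contact force with the underside about 4 mm below the tip, so the bore is over the spindle. I continue slowly.

Emit:
jog_arm(travel=[[0, 0, -0.0015], [0, 0, -0.0015], [0, 0, -0.0015], [0, 0, -0.0015], [0, 0, 0]], dr=[[0, 0, 0], [0, 0, 0], [0, 0, 0], [0, 0, 0], [0, 0, 0]])

```text
time_s: 17.42
position: [0.545, 0.2488, 0.1087]
tool_rot: [[0.985, -0.175, -0.0], [-0.175, -0.985, -0.0], [-0.0, 0.0, -1.0]]
ft_force: [-0.0, 0.3, -0.1]
grip_width: 0.0353
```

```bash
python3 st.py
```

```text
t 17.4167 pos [0.545  0.2488 0.1087] u,v 0.4929 0.3406 (axis .4930 .3407) f [-0.02  0.28 -0.11] fu,fv -0.07 0.27 tq [ 0.097 -0.088  0.058] w 0.03527424039118905 z [-3.e-04 -1.e-04 -1.e+00]
```

Emit:
jog_arm(travel=[[0, 0, -0.0015], [0, 0, -0.0015], [0, 0, -0.0015], [0, 0, -0.0015], [0, 0, 0]], dr=[[0, 0, 0], [0, 0, 0], [0, 0, 0], [0, 0, 0], [0, 0, 0]])

```text
time_s: 17.83
position: [0.545, 0.2488, 0.1027]
tool_rot: [[0.985, -0.175, -0.0], [-0.175, -0.985, -0.0], [-0.0, 0.0, -1.0]]
ft_force: [1.1, -0.3, -0.3]
grip_width: 0.035
```

```bash
python3 st.py
```

```text
t 17.8333 pos [0.545  0.2488 0.1027] u,v 0.4929 0.3406 (axis .4930 .3407) f [ 1.1  -0.31 -0.28] fu,fv 1.14 -0.11 tq [-0.051 -0.049  0.037] w 0.03502544806979926 z [-2.e-04 -1.e-04 -1.e+00]
```

Emit:
jog_arm(travel=[[0, 0, -0.002], [0, 0, -0.002], [0, 0, -0.002], [0, 0, -0.002], [0, 0, -0.002], [0, 0, -0.002], [0, 0, -0.0015], [0, 0, 0]], dr=[[0, 0, 0], [0, 0, 0], [0, 0, 0], [0, 0, 0], [0, 0, 0], [0, 0, 0], [0, 0, 0], [0, 0, 0]])

```text
time_s: 18.5
position: [0.545, 0.2488, 0.0892]
tool_rot: [[0.985, -0.175, -0.0], [-0.175, -0.985, -0.0], [-0.0, 0.0, -1.0]]
ft_force: [0.3, -0.8, -1.5]
grip_width: 0.0346
```

```bash
python3 st.py
```

```text
t 18.5 pos [0.545  0.2488 0.0892] u,v 0.493 0.3406 (axis .4930 .3407) f [ 0.3  -0.79 -1.47] fu,fv 0.43 -0.73 tq [ 0.005 -0.105  0.012] w 0.03463303705975648 z [-3.e-04 -1.e-04 -1.e+00]
```

Emit:
jog_arm(travel=[[0, 0, -0.0015], [0, 0, -0.0015], [0, 0, -0.001], [0, 0, 0]], dr=[[0, 0, 0], [0, 0, 0], [0, 0, 0], [0, 0, 0]])

```text
time_s: 18.83
position: [0.545, 0.2488, 0.0853]
tool_rot: [[0.985, -0.175, -0.0], [-0.175, -0.985, -0.0], [-0.0, 0.0, -1.0]]
ft_force: [0.9, -0.4, -1.1]
grip_width: 0.0346
```

```bash
python3 st.py
```

```text
t 18.8333 pos [0.545  0.2488 0.0853] u,v 0.4929 0.3406 (axis .4930 .3407) f [ 0.88 -0.37 -1.07] fu,fv 0.94 -0.21 tq [-0.039 -0.089 -0.019] w 0.03457452823424218 z [-1.e-04 -1.e-04 -1.e+00]
```

Emit:
jog_arm(travel=[[0, 0, -0.0005], [0, 0, -0.0005], [0, 0, -0.0003], [0, 0, 0]], dr=[[0, 0, 0], [0, 0, 0], [0, 0, 0], [0, 0, 0]])

```text
time_s: 19.17
position: [0.5451, 0.2489, 0.0842]
tool_rot: [[0.985, -0.175, 0.0], [-0.175, -0.985, 0.0], [0.0, -0.0, -1.0]]
ft_force: [0.1, 0.2, -1.3]
grip_width: 0.035
```

```bash
python3 st.py
```

```text
t 19.1667 pos [0.5451 0.2489 0.0842] u,v 0.493 0.3406 (axis .4930 .3407) f [ 0.14  0.17 -1.35] fu,fv 0.11 0.2 tq [-0.002 -0.078  0.032] w 0.03500163464835456 z [ 0.  0. -1.]
```

Emit:
jog_arm(travel=[[0, 0, -0.0004], [0, 0, -0.0004], [0, 0, 0], [0, 0, 0]], dr=[[0, 0, 0], [0, 0, 0], [0, 0, 0], [0, 0, 0]])

```text
time_s: 19.5
position: [0.5451, 0.2489, 0.0841]
tool_rot: [[0.985, -0.175, 0.001], [-0.175, -0.985, 0.0], [0.001, -0.0, -1.0]]
ft_force: [-2.2, -1.4, 5.1]
grip_width: 0.035
```

```bash
python3 st.py
```

```text
t 19.5 pos [0.5451 0.2489 0.0841] u,v 0.493 0.3407 (axis .4930 .3407) f [-2.16 -1.41  5.08] fu,fv -1.88 -1.77 tq [-0.086  0.313  0.032] w 0.03496195194878139 z [ 7.e-04  1.e-04 -1.e+00]
```

Emit:
jog_arm(travel=[[0, 0, -0.0002], [0, 0, 0], [0, 0, 0], [0, 0, 0]], dr=[[0, 0, 0], [0, 0, 0], [0, 0, 0], [0, 0, 0]])

```text
time_s: 19.83
position: [0.5451, 0.2489, 0.0841]
tool_rot: [[0.985, -0.175, 0.001], [-0.175, -0.985, 0.0], [0.001, -0.0, -1.0]]
ft_force: [-2.5, -0.4, 5.9]
grip_width: 0.0349
```

```bash
python3 st.py; python3 - <<'E'
from h import *
snap('scene','s10'); crop('s10',360,110,460,200,8,'s10c'); snap('top','t10'); crop('t10',180,130,280,230,7,'t10c')
E
python3 st.py
```

```text
t 19.8333 pos [0.5451 0.2489 0.0841] u,v 0.493 0.3407 (axis .4930 .3407) f [-2.53 -0.36  5.93] fu,fv -2.43 -0.79 tq [-0.22   0.374  0.028] w 0.034935858327259664 z [ 8.e-04  1.e-04 -1.e+00]
t 19.9333 pos [0.5451 0.2489 0.0841] u,v 0.493 0.3407 (axis .4930 .3407) f [-2.11 -0.41  7.17] fu,fv -2.01 -0.78 tq [-0.183  0.363  0.022] w 0.035064701200181514 z [ 8.e-04  1.e-04 -1.e+00]
```

View pics/s10c.png

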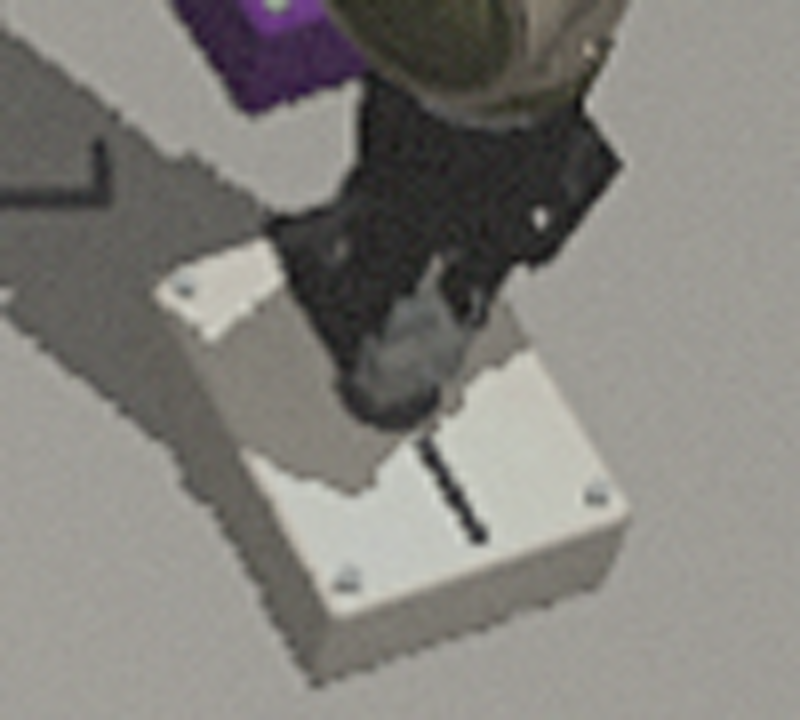

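View pics/s10.png

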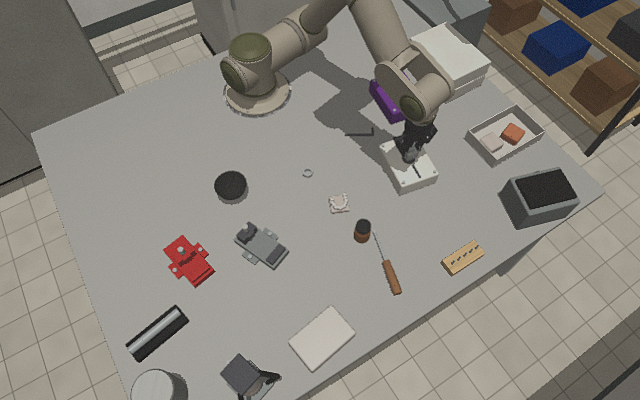

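Emit:
jog_arm(travel=[[0, 0, -0.0001], [0, 0, 0], [0, 0, 0], [0, 0, 0]], dr=[[0, 0, 0], [0, 0, 0], [0, 0, 0], [0, 0, 0]])

```text
time_s: 20.27
position: [0.5451, 0.2489, 0.0841]
tool_rot: [[0.985, -0.175, 0.001], [-0.175, -0.985, 0.0], [0.001, -0.0, -1.0]]
ft_force: [-1.9, -0.0, 6.9]
grip_width: 0.0345
```

```bash
python3 st.py; python3 -c "
from rig import close_job
print(close_job())"
```

```text
t 20.2667 pos [0.5451 0.2489 0.0841] u,v 0.493 0.3407 (axis .4930 .3407) f [-1.89 -0.    6.89] fu,fv -1.86 -0.34 tq [-0.198  0.429  0.032] w 0.03453017980133338 z [ 9.e-04  1.e-04 -1.e+00]
the job is handed in; nothing more can be done
None
```

The job is handed in at about 20.3 s. The collar is still gripped (50 N set) and pressed down on the spindle's shoulder. `close_job` reports no verdict, so I don't know how it was judged.

- **Spindle:** I found the flat by feel, about 0.78 rad from the rib. The finger opening fell from 17.0 to 15.7 mm as the grip lined up with the flat. I turned the spindle until the flat faced the rib; the hand was then within 0.1° of the rib direction measured in the pictures.
- **Vise:** I slid the jaw about 40 mm by its knob, to its stop.
- **Collar:** I gripped it by its plain sides, lifted it out and turned it with its set screw towards the rib. It went over the spindle with no resistance.

**Last checks**
- **Position:** the tool was at 84.1 mm when the collar touched the shoulder, against 84.3 mm expected. It was within 0.1 mm of the axis I had felt.
- **Tilt and direction:** the tool was within 0.001 rad of vertical, and its x axis lay along the rib.
- **Press:** the wrist read 6.9 N upward. Allowing for the roughly −1 N reading before contact, that is about 8 N on the shoulder.
- **Scene:** the last picture showed the jaw open and the bystanders where they started.

**What disagreed**
- The pictures put the spindle's axis about 1.7 mm to one side of where the fingers felt it; I used the felt position.
- The finger opening read 0.3 to 1.5 mm below the true sizes.
- The set screw itself was not clearly visible in the last picture. Its direction follows from the grip and the turn.

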